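# Clear the ruler off the shut ultrasound scanner and set up its screen

### The arm

A 7-joint arm with a two-finger parallel gripper is mounted at the origin on the work surface. World frame = base frame: x ahead of the robot, y to its left, z up, the work surface at z = 0. Lengths are in m, angles in rad, forces in N, time in s.
With the tool pointing down it reaches from about 0.425 to 0.925 m from the base axis. Payload 6.8 kg.
Tool frame: the origin (TCP) lies on the front face of the gripper's body, between the roots of the fingers; the fingertips stand 73 mm ahead of it and the grasp point (between the pads) lies 54 mm ahead of it; z points along the fingers, y is the direction in which the jaws open and shut (so a half turn about z gives the same grasp; the last joint's range is limited). The gripper opens to 85 mm and grips with 20 to 120 N. Pads are 22 mm wide; open, the fingers measure 114 mm over their backs; the gripper's body (76 mm by 85 mm) begins 54 mm behind the grasp point. The pads swing forward as they close: fully open they stand 13 mm farther back than shut.
Start: joints at [1.12, 0.477, 0.022, 1.555, -0.011, 1.109, -0.083], TCP at [0.227, -0.636, 0.304] pointing down, gripper open.
Joint ranges: [-2.96, 2.96], [-0.34, 2.1], [-1.41, 1.46], [0.24, 2.44], [-1.37, 4.51], [0.17, 1.92], [-2.96, 2.96]. Speed limits (rad/s): [2.39, 2.39, 3.14, 3.14, 3.14, 3.14, 3.14].

### API

Orientations are given as a rotation vector (axis times angle).
In Python, from bench import * gives the robot as it stands.
- The arm moves only by the tool jog_arm, never from a script. Its argument "plan" is a list of rows, each a list of 2 entries, a list of its own where there are three numbers: the shift along the world's x, y, z in cm, then the turn about the world's z in rad. In form: [[[tx, ty, tz], twist], ...]. A call has 1 to 12 rows; each row shifts and turns the commanded pose from where the row before left it; what a row does not reach is not made up. A row lasts 1/10 s, in which the tool goes at most 50 mm and 8.59 degrees, less where a joint would pass 70% of its speed; a pose out of reach is approached as far as the arm can. A call is refused whole if a number of a shift passes 5 or a number of a turn 0.15, either way. A call with a gripper value outside its range is refused whole. "hand" is the finger opening in cm, from 0 to 8.54, set as the call begins (left out, the last holds). The fingers move at their own pace and stop on an object; "grip_force" is the grip in N (left out, the last holds). Time passes only in rows, so rows that do not move let the fingers close. It gives the time, the measured TCP pose, the force and the opening at its end, in the units of the state.
- get_obs(): the state, without advancing time (a new reading comes with each control period).
- grab_frame(name): name is "side" or "top" or "wrist"; returns the picture (384x512x3 uint8, red, green, blue); there is no depth.
- get_calibration(name): a dict with "intrinsics" (3x3 intrinsics, pixels), "k1" (the pictures are not rectified: a ray, as slopes to the right and down, at radius r is drawn at 1 + k1 r^2 times it, then the intrinsics apply), "xyz" and "orientation" of the camera in the world. Camera axes: x right, y down, z forward; pixel columns grow to the right and rows downward; lengths in m; the calibration is good to about 2 mm. A picture is of the moment at which its call begins: read the wrist's pose just before it. get_calibration takes no time and is no camera call; for the wrist camera it gives the pose at the moment of the call.
- hand_in(): hands the job in, once; it reports no verdict.
The state is a dict: "clock": time; "joints": joint angles; "qvel": joint speeds; "tau": joint torques, N m; "tcp_pos": TCP position; "orientation": TCP orientation; "contact_force": force on the tool from outside, world axes, zero at the start; "moment": the same for the moment, N m; "grip_width": finger opening in m.
Only numpy, scipy, OpenCV 4.12 (cv2) and the standard library are available. Lean on these libraries where they do the work, as an engineer would, in place of code of your own. Each camera call takes 0.05 s, during which the arm holds its last target. There are 200 camera calls.

### The job

A thin flat ruler has been left on the shut ultrasound scanner: instead of pinching it up off the lid, slide it over the scanner's rear (hinge) edge until it overhangs enough to be grasped, then lower it into the steel tray and leave it lying flat there. With the lid clear, raise the scanner's screen to its viewing angle, about 105 degrees open (leaning back some 15 degrees past upright), and leave it standing there. Do not shift or knock over the other things on the desk.

Things in the scene. Friction and masses are not known exactly. Their poses are not given: they have to be found in the camera images.
- scanner: Cream notebook ultrasound scanner, too heavy to shift, shut: 250 mm deep (its x), 300 mm wide (its y). Origin: centre of its underside on the desk. Its +x points from the front edge (grey handle, towards the robot's right) to the rear edge (hinge, towards the robot's left). The lid's flat top is 68 mm above the desk and ends at x = +122 mm, the base at +125 mm; behind it is free space.
- screen (a joint): Opening angle (rad) of the scanner's lid, which has the screen in its underside: 0 shut, 1.57 upright, 1.83 = 105 degrees, 2.4 the stop. A stiff friction hinge holds it at any angle; raising it takes about 7 N at the handle.
- screen_handle (a point): Middle of the round grip bar (16 mm thick, 108 mm free length, parallel to the hinge) of the grey handle on the lid's front edge; it moves with the lid. Bar centre 42 mm out from that edge in the lid's plane: a 34 mm gap for a finger. When shut 57 mm above the desk, nothing below it. Axes: the lid's, y along the bar, x from bar to hinge.
- screen_hinge (a point): Point on the hinge axis at mid-width, fixed to the scanner (axes as the scanner's; the hinge axis is y), 46 mm above the desk. When shut, the handle's bar centre lies 283 mm from it towards -x and 11 mm above it; as the screen opens the bar goes up and over towards +x.
- ruler_center (a point): Centre (half-way up) of the amber acrylic measuring ruler with black graduations: 160 mm long (its x), 50 mm wide (its y), 2 mm thick, about 20 g. It starts flat and wholly on the shut lid, lying roughly front to rear, its +x end towards the hinge. Pressed with a fingertip (a few newtons) and dragged, it slides on the lid.
- tray: shallow open stainless-steel instrument tray standing loose on the desk to the robot's left of the scanner, 240 mm long (its x), 140 mm wide (its y), 22 mm high, walls and floor 4 mm thick (inside 232 x 132 mm). Origin: centre of its underside.
- gel_bottle: bystander, not to be moved: blue squeeze bottle of contact gel with a white pointed cap, 56 mm across, 190 mm tall; origin at the centre of its underside
- jar: bystander: small white screw-cap jar, 46 mm across, 65 mm tall; origin at the centre of its underside
- control_vial: bystander: amber vial with a red cap, 39 mm across, 63 mm tall; origin at the centre of its underside
- bp_monitor: bystander: white blood-pressure monitor, 130 x 115 mm, 65 mm high; origin at the centre of its underside
- probe: bystander: cream wireless ultrasound probe lying flat, about 140 mm long (its x), 64 mm wide, 26 mm high; origin on its underside
- stapler: bystander: dark stapler, 140 mm long (its x), 36 mm wide, 44 mm high; origin at the centre of its underside
- pen_cup: bystander: dark cup with pens, 76 mm across, 95 mm tall (pens to 150 mm); origin at the centre of its underside
Not all that is in view belongs to the job. Leave any blue or red look-alike of the part that bears ruler_center alone.

How it is judged:
By the outcome, as a careful person would: the job done as asked, in the order asked, and still so for the second after the job is handed in, with the robot touching nothing.
It also fails if it takes over 70 s, if anything falls off the work surface, if the arm or the gripper's body presses on something with over 40 N, if the wrist force passes 120 N, or if a joint passes its speed limit or range.

## Working session

There is one attempt and no reset: what is moved stays moved. The work goes in short steps, Python scripts to look and compute and a tool call to move; the robot and the scene stay as the last step left them, time stands still between calls to the robot, and variables do not carry over. Pictures are saved under pics/ and viewed, about 8 in all and at most 12, crops included, and the job is handed in when it is done.

Besides the shell and the picture viewer there is one more tool, called after "Call:" as name([rows], argument=value, ...), one row to a line, values as JSON. jog_arm: Moves the arm, as the interface text tells. Its arguments: {"type":"object","properties":{"plan":{"type":"array","items":{"type":"array"}},"hand":{"type":"number"},"grip_force":{"type":"number"}},"required":["plan"]}

```bash
mkdir -p pics; cat > h.py <<'E'
from bench import *
import numpy as np, cv2
from scipy.spatial.transform import Rotation as R
def cam(n):
    c=get_calibration(n); o=np.array(c["orientation"],float)
    M=o if o.shape==(3,3) else R.from_rotvec(o).as_matrix()
    return np.array(c["intrinsics"]),c["k1"],np.array(c["xyz"]),M
def ray(n,px,c=None):
    K,k,p,M=c or cam(n); px=np.atleast_2d(px).astype(float)
    u=cv2.undistortPoints(px.reshape(-1,1,2),K,np.array([k,0,0,0.])).reshape(-1,2)
    d=np.c_[u,np.ones(len(u))]@M.T
    return p,d
def onz(n,px,z,c=None):
    p,d=ray(n,px,c); return p+d*((z-p[2])/d[:,2])[:,None]
def proj(n,P,c=None):
    K,k,p,M=c or cam(n); q=(np.atleast_2d(P)-p)@M
    return cv2.projectPoints(q,np.zeros(3),np.zeros(3),K,np.array([k,0,0,0.]))[0].reshape(-1,2)
def save(n,f,s=1.5):
    im=grab_frame(n); cv2.imwrite(f'pics/{f}_raw.png',im[:,:,::-1]); cv2.imwrite(f'pics/{f}.png',cv2.resize(im[:,:,::-1],None,fx=s,fy=s,interpolation=cv2.INTER_CUBIC)); return im
E
python3 - <<'E'
from h import *
for n in ("top","side","wrist"): save(n,n+"0"); print(n,get_calibration(n))
print(get_obs())
E
```

```text
top {'intrinsics': array([[368.2570421 ,   0.        , 256.8790867 ],
       [  0.        , 368.2570421 , 183.38909291],
       [  0.        ,   0.        ,   1.        ]]), 'k1': -0.0483696387701053, 'xyz': array([ 0.32210703, -0.0363605 ,  1.06546925]), 'orientation': array([-2.14262495,  2.1203372 , -0.20935489])}
side {'intrinsics': array([[370.12413863,   0.        , 246.01321263],
       [  0.        , 370.12413863, 193.08244977],
       [  0.        ,   0.        ,   1.        ]]), 'k1': -0.08045553467657342, 'xyz': array([0.02977451, 0.51512103, 0.81235419]), 'orientation': array([-0.93731039,  2.51207777, -1.0360914 ])}
wrist {'intrinsics': array([[281.6427014 ,   0.        , 256.10969822],
       [  0.        , 281.6427014 , 190.29568854],
       [  0.        ,   0.        ,   1.        ]]), 'k1': 0.019005228889204993, 'xyz': array([ 0.29499762, -0.61106834,  0.37377558]), 'orientation': array([ 2.36971135, -1.66664698, -0.24467692])}
{'clock': 0.15, 'joints': array([ 1.11990494,  0.47764969,  0.02236209,  1.55621546, -0.01150972,
        1.10930101, -0.08309815]), 'qvel': array([ 2.13311211e-05, -1.82592011e-03,  1.16440763e-03, -6.99711027e-03,
        1.15862984e-04, -2.72972154e-04, -8.10223644e-04]), 'tau': array([ 2.37632979e-03, -5.96925724e+01,  1.60985492e+00, -2.81490844e+01,
        1.26459685e-02,  6.53175564e-03,  2.19363830e-05]), 'tcp_pos': array([ 0.22675515, -0.63539772,  0.30312657]), 'orientation': array([-3.09417775e+00, -5.35586253e-01,  5.42071521e-04]), 'contact_force': array([ 0.62537592, -0.35410786,  0.11304514]), 'moment': array([-0.02679928, -0.0250949 , -0.03424555]), 'grip_width': 0.08512861381574588}
```

View pics/top0.png

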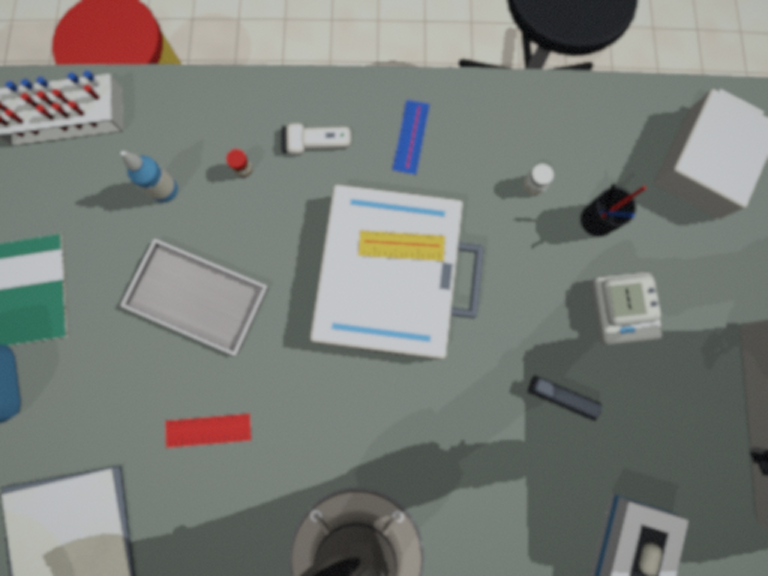

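View pics/side0.png

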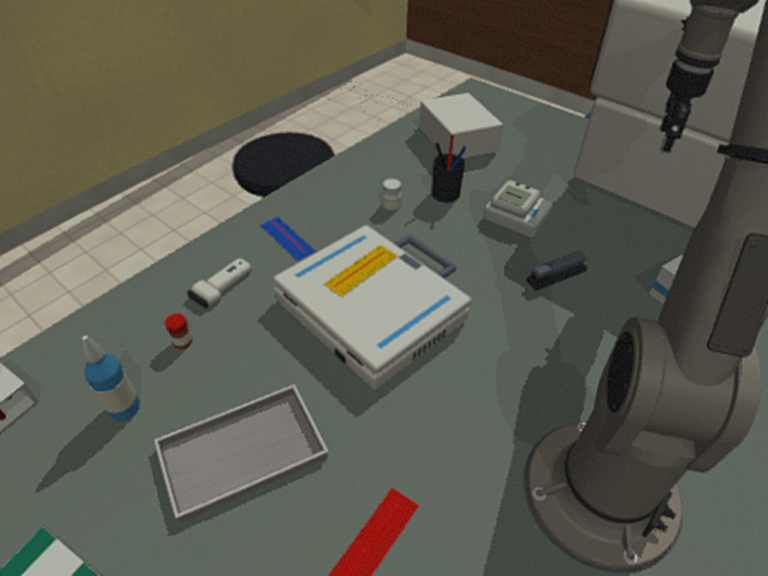

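The top view shows the scanner's lid with corners at about (335,185), (463,200), (447,357) and (312,342) in the 1.5x picture. The ruler is at (402,246), the tray at (195,297), and the bottle and vial are beyond the tray at (150,178) and (238,162). The side view shows the same layout with nothing behind the hinge. Next I'll measure these.

```bash
cat > m.py <<'E'
from h import *
def rect(n,mask,z):
    cs,_=cv2.findContours(mask.astype(np.uint8),cv2.RETR_EXTERNAL,cv2.CHAIN_APPROX_NONE)
    c=max(cs,key=cv2.contourArea); w=onz(n,c.reshape(-1,2),z)
    r=cv2.minAreaRect((w[:,:2]*1000).astype(np.float32)); return r,cv2.boxPoints(r)
def ruler(n,im,z):
    h=cv2.cvtColor(im,cv2.COLOR_RGB2HSV)
    m=(h[:,:,0]>17)&(h[:,:,0]<32)&(h[:,:,1]>140)&(h[:,:,2]>90)
    return rect(n,cv2.morphologyEx(m.astype(np.uint8),cv2.MORPH_CLOSE,np.ones((9,9))),z)
E
python3 - <<'E'
from m import *
im=cv2.imread('pics/top0_raw.png')[:,:,::-1]; h=cv2.cvtColor(im,cv2.COLOR_RGB2HSV)
for n in("top","side"):
    i=cv2.imread(f'pics/{n}0_raw.png')[:,:,::-1]; 
    r,b=ruler(n,i,.070); print("ruler",n,r)
# lid: bright region near centre
m=np.zeros(im.shape[:2],np.uint8); m[115:245,200:312]=(im[115:245,200:312].min(2)>150)
m=cv2.morphologyEx(m,cv2.MORPH_CLOSE,np.ones((25,25)))
r,b=rect("top",m,.068); print("lid",r,b.tolist())
t=np.array([[155,240],[268,288],[236,354],[121,305]])/1.5
print("tray",rect("top",cv2.fillPoly(np.zeros(im.shape[:2],np.uint8),[t.round().astype(np.int32)],1),.022))
lc=np.array([[335,185],[463,200],[447,357],[312,342]])/1.5
print("lidhand",onz("top",lc,.068)[:,:2]); print("handle bar",onz("top",np.array([[479,246],[471,315]])/1.5,.057)[:,:2])
lcs=np.array([[276,283],[366,228],[469,300],[377,367]])/1.5
print("lid side",onz("side",lcs,.068)[:,:2])
ts=np.array([[155,440],[293,389],[327,448],[178,515]])/1.5
print("tray side",onz("side",ts,.022)[:,:2])
print("bottle,vial,probe",onz("top",np.array([[124,153],[237,157],[290,138]])/1.5,.06))
E
```

```text
ruler top ((563.3070678710938, -77.37329864501953), (149.1152801513672, 40.11925506591797), 86.83462524414062)
ruler side ((562.287841796875, -75.6161880493164), (156.47352600097656, 47.947383880615234), 87.3863296508789)
lid ((519.8623046875, -53.45623779296875), (245.7250518798828, 297.8821716308594), 83.05030822753906) [[357.1494140625, -157.39451599121094], [652.843017578125, -193.43760681152344], [682.5751953125, 50.48204040527344], [386.881591796875, 86.52513122558594]]
tray (((469.77655029296875, 314.20013427734375), (246.92263793945312, 140.4154052734375), 67.97979736328125), array([[358.40057, 226.06833],
       [488.57294, 173.4219 ],
       [581.1525 , 402.33194],
       [450.98016, 454.97836]], dtype=float32))
lidhand [[ 0.67900158  0.04832686]
 [ 0.65272117 -0.19418886]
 [ 0.35851571 -0.16057191]
 [ 0.38284728  0.08195304]]
handle bar [[ 0.56637138 -0.22457394]
 [ 0.43583543 -0.20697145]]
lid side [[ 0.66063128  0.05933583]
 [ 0.64005413 -0.17940085]
 [ 0.35579175 -0.1452829 ]
 [ 0.38535242  0.08438464]]
tray side [[0.58074176 0.40353753]
 [0.48540018 0.18765292]
 [0.36406212 0.23006453]
 [0.45128932 0.45282513]]
bottle,vial,probe [[0.74342643 0.46152715 0.06      ]
 [0.73660862 0.23989784 0.06      ]
 [0.77692576 0.13913453 0.06      ]]
```

Call:
jog_arm([
  [[1.4, 2.2, 0], 0.05],
  [[1.4, 2.2, 0], 0.05],
  [[1.4, 2.2, 0], 0.05],
  [[1.4, 2.2, 0], 0.05],
  [[1.4, 2.2, 0], 0.05],
  [[1.4, 2.2, 0], 0.05],
  [[1.4, 2.2, 0], 0.05],
  [[1.4, 2.2, 0], 0.05],
  [[1.4, 2.2, 0], 0.05],
  [[1.4, 2.2, 0], 0.05],
  [[1.4, 2.2, 0], 0.05],
  [[1.4, 2.2, 0], 0.05],
], hand=0)

```text
clock: 1.35
tcp_pos: [0.396, -0.3699, 0.3039]
orientation: [2.796, 1.433, 0.0]
contact_force: [-0.0, -0.5, -0.5]
grip_width: -0.0
```

Call:
jog_arm([
  [[1.4, 2.2, 0], 0.05],
  [[1.4, 2.2, 0], 0.05],
  [[1.4, 2.2, 0], 0.05],
  [[1.4, 2.2, 0], 0.05],
  [[1.4, 2.2, -1], 0.05],
  [[1.4, 2.2, -1], 0.05],
  [[1.4, 2.2, -1], 0.05],
  [[1.4, 2.2, -1], 0.05],
  [[1.4, 2.2, -1], 0.05],
  [[1.4, 2.2, -1], 0.05],
  [[1.4, 2.2, -1], 0.05],
  [[0, 0, -1], 0],
])

```text
clock: 2.55
tcp_pos: [0.5511, -0.1244, 0.2238]
orientation: [-2.297, -2.143, -0.005]
contact_force: [-0.5, -0.3, 0.4]
grip_width: -0.0003
```

```bash
python3 - <<'E'
from m import *
im=save("wrist","w1")
c=cam("wrist")
print(c[2],c[3][:,2]); r,b=ruler("wrist",im,.070); print(r,b.tolist()); print(get_obs()['tcp_pos'])
E
```

```text
[ 0.55459648 -0.05455947  0.29260788] [-0.02214416 -0.28102091 -0.95944613]
((560.9744873046875, -78.86750030517578), (156.87576293945312, 48.670284271240234), 86.96330261230469) [[532.5182495117188, -155.90606689453125], [581.1201782226562, -158.48440551757812], [589.4307250976562, -1.8289337158203125], [540.8287963867188, 0.7494049072265625]]
[ 0.54910981 -0.12666401  0.22186057]
```

View pics/w1.png

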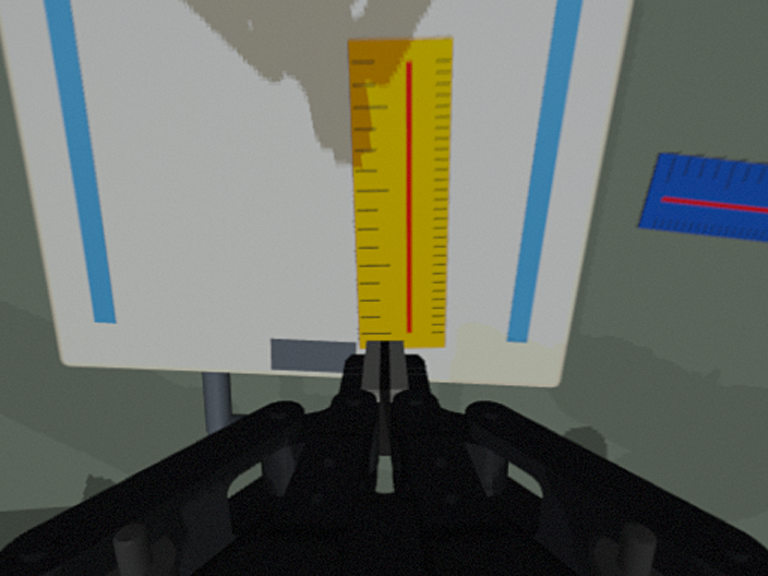

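The wrist view shows the ruler from (400,40) to (400,347), with the fingertip near its front end. The wrist measurement puts the ruler centre at (0.561,-0.078). I'll descend now to press it.

Call:
jog_arm([
  [[0.5, 1, 0], 0],
  [[0.5, 1, 0], 0],
  [[0, 0, -1.5], 0],
  [[0, 0, -1.5], 0],
  [[0, 0, -1.5], 0],
  [[0, 0, -1.5], 0],
  [[0, 0, -0.6], 0],
  [[0, 0, -0.3], 0],
  [[0, 0, 0], 0],
])

```text
clock: 3.5
tcp_pos: [0.5588, -0.1098, 0.1545]
orientation: [-2.306, -2.133, 0.0]
contact_force: [0.9, -0.0, 0.5]
grip_width: -0.0001
```

Call:
jog_arm([
  [[0, 0.2, -0.4], 0],
  [[0, 0.2, -0.3], 0],
  [[0, 0, -0.1], 0],
  [[0, 0, -0.1], 0],
  [[0, 0, -0.1], 0],
  [[0, 0, 0], 0],
])

```text
clock: 4.1
tcp_pos: [0.5589, -0.1058, 0.1449]
orientation: [2.306, 2.133, -0.0]
contact_force: [-0.4, -0.1, 0.2]
grip_width: 0.0002
```

Call:
jog_arm([
  [[0, 0, -0.1], 0],
  [[0, 0, -0.05], 0],
  [[0, 0, -0.05], 0],
  [[0, 0, 0], 0],
])

```text
clock: 4.5
tcp_pos: [0.5588, -0.1058, 0.1428]
orientation: [-2.306, -2.133, 0.0]
contact_force: [-0.9, -0.2, -0.2]
grip_width: -0.0
```

Call:
jog_arm([
  [[0, 0, -0.05], 0],
  [[0, 0, 0], 0],
])

```text
clock: 4.7
tcp_pos: [0.5589, -0.1057, 0.1427]
orientation: [2.306, 2.133, -0.0]
contact_force: [-1.3, 0.2, 3.7]
grip_width: -0.0003
```

Call:
jog_arm([
  [[0, 0, -0.05], 0],
  [[0, 0, 0], 0],
])

```text
clock: 4.9
tcp_pos: [0.5589, -0.1057, 0.1427]
orientation: [2.306, 2.133, -0.0]
contact_force: [-2.3, 0.6, 9.8]
grip_width: -0.0001
```

Call:
jog_arm([
  [[0, 0, -0.0], 0],
  [[0.02, 0.2, -0.03], 0],
  [[0.02, 0.3, 0.0], 0],
  [[0.03, 0.4, 0], 0],
  [[0.03, 0.4, 0], 0],
  [[0.03, 0.4, 0], 0],
  [[0.03, 0.4, 0], 0],
  [[0.02, 0.3, 0], 0],
  [[0, 0, 0], 0],
])

```text
clock: 5.8
tcp_pos: [0.5618, -0.0822, 0.1427]
orientation: [2.305, 2.131, 0.002]
contact_force: [-0.7, -1.7, 7.7]
grip_width: -0.0002
```

```bash
python3 - <<'E'
from m import *
r,b=ruler("wrist",save("wrist","w2"),.070); print(r)
r,b=ruler("side",save("side","s2"),.070); print(r)
E
```

```text
((567.76318359375, -38.351715087890625), (130.82090759277344, 49.71575164794922), 87.00826263427734)
((565.2361450195312, -52.39404296875), (157.40948486328125, 47.37035369873047), 86.91613006591797)
```

Call:
jog_arm([
  [[0.03, 0.3, 0], 0],
  [[0.04, 0.4, 0], 0],
  [[0.04, 0.4, 0], 0],
  [[0.04, 0.4, 0], 0],
  [[0.04, 0.4, 0], 0],
  [[0.04, 0.4, 0], 0],
  [[0.04, 0.4, 0], 0],
  [[0.04, 0.4, 0], 0],
  [[0.04, 0.4, 0], 0],
  [[0.04, 0.4, 0], 0],
  [[0.04, 0.4, 0], 0],
  [[0, 0, 0], 0],
])

```text
clock: 7.1
tcp_pos: [0.5662, -0.0389, 0.1427]
orientation: [2.305, 2.131, 0.002]
contact_force: [-0.8, -0.7, 6.8]
grip_width: -0.0
```

Call:
jog_arm([
  [[0.04, 0.4, 0], 0],
  [[0.04, 0.4, 0], 0],
  [[0.04, 0.4, 0], 0],
  [[0.04, 0.4, 0], 0],
  [[0.04, 0.4, 0], 0],
  [[0.04, 0.4, 0], 0],
  [[0.04, 0.4, 0], 0],
  [[0.04, 0.4, 0], 0],
  [[0.04, 0.4, 0], 0],
  [[0.04, 0.4, 0], 0],
  [[0.04, 0.4, 0], 0],
  [[0, 0, 0], 0],
])

```text
clock: 8.3
tcp_pos: [0.5706, 0.0051, 0.1427]
orientation: [2.305, 2.131, 0.003]
contact_force: [0.2, -2.2, 8.2]
grip_width: 0.0001
```

```bash
python3 - <<'E'
from m import *
r,b=ruler("side",save("side","s3"),.070); print(r,b.tolist())
E
```

```text
((573.6329956054688, 34.76354217529297), (159.47828674316406, 50.34538269042969), 86.19348907470703) [[543.22216796875, -43.128543853759766], [593.45654296875, -46.4708366394043], [604.0438232421875, 112.65562438964844], [553.8094482421875, 115.9979248046875]]
```

Call:
jog_arm([
  [[0.03, 0.3, 0], 0],
  [[0.03, 0.3, 0], 0],
  [[0, 0, 0], 0],
  [[0, 0, 0.1], 0],
  [[0, 0, 0.3], 0],
  [[0, 0, 1], 0],
  [[0, 0, 2], 0],
  [[0, 0, 2], 0],
  [[0, 0, 0], 0],
  [[0, 0, 0], 0],
])

```text
clock: 9.35
tcp_pos: [0.5701, 0.0113, 0.1961]
orientation: [2.306, 2.133, 0.001]
contact_force: [-0.2, 0.2, -0.0]
grip_width: -0.0001
```

```bash
python3 - <<'E'
from m import *
r,b=ruler("side",save("side","s4"),.070); print(r,b.tolist())
im=save("wrist","w4");r,b=ruler("wrist",im,.070); print(r,b.tolist())
E
```

```text
((574.1475219726562, 40.90047836303711), (159.23875427246094, 52.143978118896484), 86.2192153930664) [[542.8822021484375, -36.826454162597656], [594.9127197265625, -40.26478576660156], [605.412841796875, 118.62741088867188], [553.38232421875, 122.06574249267578]]
((576.0697021484375, 40.52581024169922), (159.1466522216797, 50.09119415283203), 87.1128921508789) [[547.0479125976562, -37.68501663208008], [597.0755004882812, -40.2080192565918], [605.0914916992188, 118.73663330078125], [555.0639038085938, 121.2596435546875]]
```

View pics/w4.png

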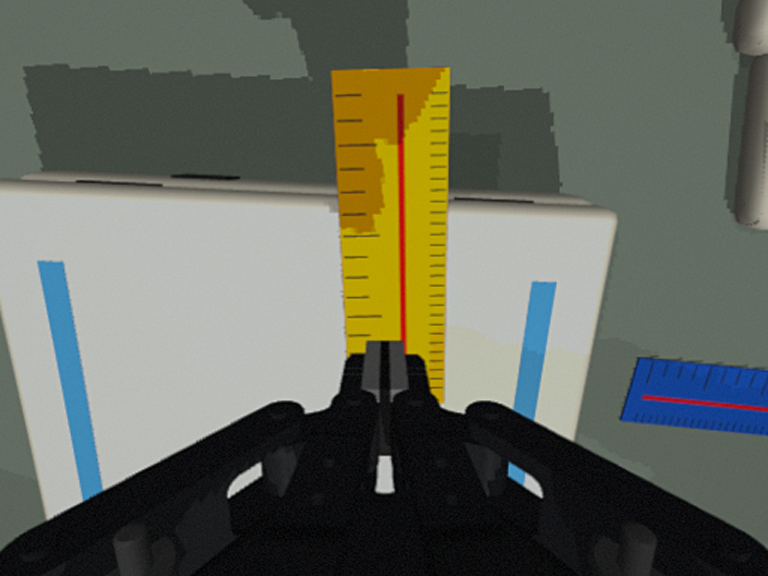

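The wrist view shows the ruler's rear end at (390,69), overhanging the lid's rear edge at about (340,205)-(455,208). I'll work out exactly where those edges are.

```bash
python3 - <<'E'
from m import *
print(onz("wrist",np.array([[338,208],[455,210]])/1.5,.068), onz("wrist",np.array([[330,192],[452,198]])/1.5,.04),get_obs()['tcp_pos'],R.from_rotvec(get_obs()['orientation']).as_matrix()[:,1])
E
```

```text
[[0.55205221 0.06394995 0.068     ]
 [0.60593432 0.05891545 0.068     ]] [[0.54549019 0.0697226  0.04      ]
 [0.60888872 0.06179776 0.04      ]] [0.56941989 0.01113598 0.19492995] [ 0.99696155 -0.07788433 -0.00130434]
```

Call:
jog_arm([
  [[0.05, 0.7, 0], 0.02],
  [[0.1, 1.3, 0], 0],
  [[0.2, 2, 0], 0],
  [[0.2, 2, 0], 0],
  [[0.2, 1.5, 0], 0],
  [[0.1, 1, 0], 0],
  [[0, 0, 0], 0],
  [[0, 0, 0], 0],
], hand=8.5)

```text
clock: 10.25
tcp_pos: [0.5784, 0.0958, 0.1954]
orientation: [2.285, 2.156, -0.001]
contact_force: [0.0, 0.1, 0.0]
grip_width: 0.0853
```

Call:
jog_arm([
  [[0, 0, -1], 0],
  [[0, 0, -1.5], 0],
  [[0, 0, -1.5], 0],
  [[0, 0, -1.5], 0],
  [[0, 0, -1], 0],
  [[0, 0, -0.4], 0],
  [[0, 0, 0], 0],
  [[0, 0, 0], 0],
])

```text
clock: 11.05
tcp_pos: [0.5788, 0.0965, 0.1269]
orientation: [2.285, 2.156, 0.001]
contact_force: [0.9, -0.5, 0.7]
grip_width: 0.0852
```

Call:
jog_arm([
  [[0, 0, 0], 0],
  [[0, 0, 0], 0],
  [[0, 0, 0], 0],
  [[0, 0, 0], 0],
  [[0, 0, 0], 0],
  [[0, 0, 0], 0],
], hand=4.6, grip_force=25)

```text
clock: 11.65
tcp_pos: [0.5787, 0.0963, 0.1269]
orientation: [2.285, 2.156, 0.001]
contact_force: [0.5, 0.7, 2.4]
grip_width: 0.0488
```

```bash
python3 - <<'E'
from m import *
im=save("wrist","w5"); save("side","s5")
a=cv2.imread('pics/w5_raw.png'); b=cv2.imread('pics/s5_raw.png')[120:300,150:350]
cv2.imwrite('pics/c5.png',np.hstack([a,cv2.resize(b,(288,384))[:, :288]]))
E
```

```text
(no output)
```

View pics/c5.png

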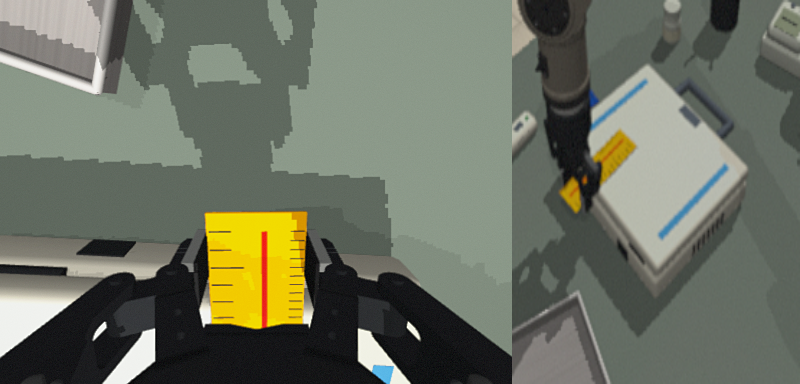

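The pads hold the ruler at 48.8 mm, and its red centre line is midway between the jaws at (263,280). Lifting next.

Call:
jog_arm([
  [[0, 0, 0], 0],
  [[0, 0, 0], 0],
  [[0, 0, 0.3], 0],
  [[0, 0, 0.6], 0],
  [[0, 0, 1], 0],
  [[0, 0, 1], 0],
  [[0, 0, 1], 0],
  [[0, 0.5, 1], 0],
  [[0, 0.5, 0.5], 0],
  [[0, 0, 0], 0],
], hand=4.0)

```text
clock: 12.75
tcp_pos: [0.5789, 0.1079, 0.1818]
orientation: [2.283, 2.158, 0.004]
contact_force: [0.5, 0.9, -0.5]
grip_width: 0.0486
```

```bash
python3 - <<'E'
from m import *
save("wrist","w6"); save("side","s6")
a=cv2.imread('pics/w6_raw.png'); b=cv2.imread('pics/s6_raw.png')[100:292,130:274]
cv2.imwrite('pics/c6.png',np.hstack([a,cv2.resize(b,(288,384))]))
o=get_obs(); z=o['tcp_pos'][2]-.058; print(z,o['tcp_pos'],o['grip_width'])
for n in('wrist','side'):
  r,b=ruler(n,cv2.imread(f'pics/{n[0]}6_raw.png')[:,:,::-1],z); print(r)
# tray refine from side image: bright rim
E
```

```text
0.1225286414875891 [0.5783191  0.10656221 0.18052864] 0.048650328679048345
((577.8593139648438, 95.90283966064453), (68.89674377441406, 50.30387496948242), 87.17888641357422)
((573.5184326171875, 19.405017852783203), (95.18505859375, 47.68888854980469), 86.08650207519531)
```

View pics/c6.png

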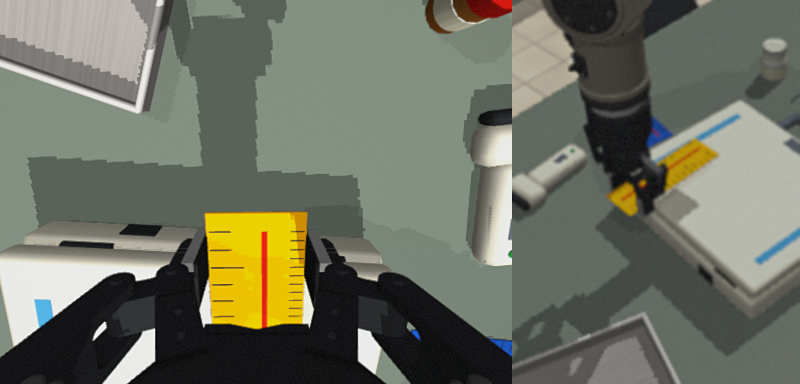

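The ruler is held level at z≈0.12, clear of the lid. Next I'll carry it to the tray, turning -0.33 rad on the way.

Call:
jog_arm([
  [[-0.2, 0.6, 0], 0],
  [[-0.4, 1.2, 0], -0.03],
  [[-0.6, 1.8, 0], -0.03],
  [[-0.6, 1.8, 0], -0.03],
  [[-0.6, 1.8, 0], -0.03],
  [[-0.6, 1.8, 0], -0.03],
  [[-0.6, 1.8, 0], -0.03],
  [[-0.6, 1.8, 0], -0.03],
  [[-0.6, 1.8, 0], -0.03],
  [[-0.6, 1.8, 0], -0.03],
  [[-0.6, 1.8, 0], -0.03],
  [[-0.6, 1.8, 0], -0.03],
])

```text
clock: 14.05
tcp_pos: [0.5117, 0.3051, 0.18]
orientation: [-2.609, -1.75, 0.002]
contact_force: [0.1, 0.1, -0.2]
grip_width: 0.0487
```

Call:
jog_arm([
  [[-0.6, 1.8, 0], 0],
  [[-0.6, 1.8, 0], 0],
  [[-0.6, 1.4, 0], 0],
  [[-0.5, 0.8, 0], 0],
  [[0, 0, -1], 0],
  [[0, 0, -2], 0],
  [[0, 0, -2], 0],
  [[0, 0, -2], 0],
  [[0, 0, -1], 0],
  [[0, 0, 0], 0],
  [[0, 0, 0], 0],
])

```text
clock: 15.15
tcp_pos: [0.4898, 0.362, 0.1008]
orientation: [2.608, 1.751, 0.0]
contact_force: [-0.4, 0.0, -0.7]
grip_width: 0.0487
```

```bash
python3 - <<'E'
from m import *
save("top","t7"); save("side","s7"); save("wrist","w7")
a=cv2.imread('pics/t7_raw.png')[120:264,50:242]; b=cv2.imread('pics/s7_raw.png')[200:384,60:260]
cv2.imwrite('pics/c7.png',np.hstack([cv2.resize(a,(400,300)),cv2.resize(b,(326,300))]))
o=get_obs(); print(o['tcp_pos'],R.from_rotvec(o['orientation']).as_matrix()[:,1])
E
```

```text
[0.49006575 0.36261017 0.10165161] [ 0.92557786 -0.37855614  0.00093711]
```

View pics/c7.png

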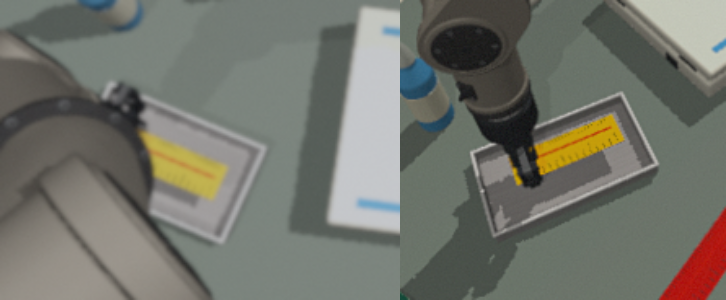

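The ruler hangs over the tray, lined up with its long axis and inside the rim. Lowering now.

Call:
jog_arm([
  [[0, 0, -0.5], 0],
  [[0, 0, -0.8], 0],
  [[0, 0, -0.5], 0],
  [[0, 0, -0.2], 0],
  [[0, 0, -0.1], 0],
  [[0, 0, -0.1], 0],
  [[0, 0, 0], 0],
  [[0, 0, 0], 0],
])

```text
clock: 16.1
tcp_pos: [0.4896, 0.3623, 0.0787]
orientation: [-2.608, -1.751, -0.0]
contact_force: [0.6, 0.2, 0.2]
grip_width: 0.0488
```

Call:
jog_arm([
  [[0, 0, -0.1], 0],
  [[0, 0, -0.1], 0],
  [[0, 0, 0], 0],
])

```text
clock: 16.4
tcp_pos: [0.4894, 0.3622, 0.0765]
orientation: [2.608, 1.751, -0.0]
contact_force: [-0.3, 0.0, -0.1]
grip_width: 0.0489
```

Call:
jog_arm([
  [[0, 0, -0.1], 0],
  [[0, 0, -0.1], 0],
  [[0, 0, 0], 0],
])

```text
clock: 16.7
tcp_pos: [0.4894, 0.3622, 0.0744]
orientation: [2.608, 1.751, -0.0]
contact_force: [0.3, -0.4, -0.8]
grip_width: 0.0489
```

Call:
jog_arm([
  [[0, 0, -0.1], 0],
  [[0, 0, -0.05], 0],
  [[0, 0, 0], 0],
])

```text
clock: 17.0
tcp_pos: [0.4895, 0.3624, 0.074]
orientation: [2.608, 1.751, 0.0]
contact_force: [-1.3, -1.7, 6.6]
grip_width: 0.0489
```

Call:
jog_arm([
  [[0, 0, 0.15], 0],
  [[0, 0, 0], 0],
  [[0, 0, 0], 0],
  [[0, 0, 0], 0],
  [[0, 0, 0], 0],
], hand=6.8)

```text
clock: 17.5
tcp_pos: [0.4895, 0.3622, 0.0745]
orientation: [2.608, 1.751, -0.0]
contact_force: [0.8, -0.2, -1.1]
grip_width: 0.0682
```

Call:
jog_arm([
  [[0, 0, 0.5], 0],
  [[0, 0, 1], 0],
  [[0, 0, 2], 0],
  [[0, 0, 3], 0],
  [[0, 0, 3], 0],
  [[0, 0, 3], 0],
  [[0, -2, 2], 0],
  [[0, -3, 1], 0],
  [[0, -3, 0], 0],
  [[0, -3, 0], 0],
  [[0, -3, 0], 0],
  [[0, -3, 0], 0],
])

```text
clock: 18.7
tcp_pos: [0.4894, 0.1911, 0.2306]
orientation: [2.608, 1.751, 0.002]
contact_force: [0.2, -0.2, -0.1]
grip_width: 0.068
```

```bash
python3 - <<'E'
from m import *
save("top","t8"); save("side","s8")
a=cv2.imread('pics/t8_raw.png')[120:264,50:242]; b=cv2.imread('pics/s8_raw.png')[200:384,60:260]
cv2.imwrite('pics/c8.png',np.hstack([cv2.resize(a,(400,300)),cv2.resize(b,(326,300))]))
for n in('top','side'):
  print(ruler(n,cv2.imread(f'pics/{n[0]}8_raw.png')[:,:,::-1],.006)[0])
o=get_obs(); print(o['tcp_pos'],R.from_rotvec(o['orientation']).as_matrix()[:,1])
E
```

```text
((1000.5143432617188, 416.3958740234375), (53.70379638671875, 38.996185302734375), 0.011933229863643646)
((467.92095947265625, 309.6752624511719), (158.54519653320312, 49.62218475341797), 68.15254974365234)
[0.48984102 0.1873824  0.23012713] [ 0.92333698 -0.38398841  0.00131411]
```

View pics/c8.png

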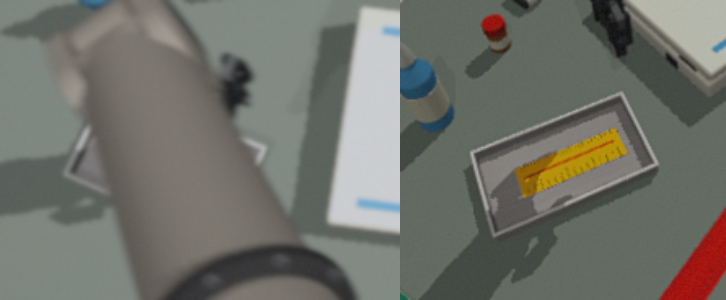

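The side view shows the ruler lying flat on the tray floor, measuring 158.5 x 49.6 mm at floor height and clear of the walls. Next I'll go to the handle.

Call:
jog_arm([
  [[0, -2, 0], -0.05],
  [[0.1, -3, 0], -0.1],
  [[0.1, -3, 0], -0.1],
  [[0.1, -3, 0], -0.1],
  [[0.1, -3, 0], -0.1],
  [[0.1, -3, 0], -0.1],
  [[0.1, -3, 0], -0.1],
  [[0.1, -3, 0], -0.1],
  [[0.1, -3, 0], -0.1],
  [[0.1, -3, 0], -0.1],
  [[0.1, -3, 0], -0.1],
  [[0.1, -3, 0], -0.1],
])

```text
clock: 20.0
tcp_pos: [0.5005, -0.1588, 0.2302]
orientation: [-3.141, -0.044, -0.001]
contact_force: [0.7, -0.4, -0.7]
grip_width: 0.0676
```

Call:
jog_arm([
  [[0, -2.5, 0], -0.1],
  [[0, -1.5, 0], -0.1],
  [[0, 0, 0], 0],
  [[0, 0, 0], 0],
], hand=5)

```text
clock: 20.4
tcp_pos: [0.5005, -0.197, 0.2298]
orientation: [-3.13, 0.259, -0.0]
contact_force: [0.2, 1.0, 0.0]
grip_width: 0.0498
```

```bash
python3 - <<'E'
from m import *
save("wrist","w9"); o=get_obs(); print(o['joints'],o['tcp_pos'],R.from_rotvec(o['orientation']).as_matrix()[:,1])
P=np.array([[.500+a*.993,-.216-a*.121,.057] for a in(-.054,0,.054)]); print(proj("wrist",P)*1.5)
save("side","s9"); print(ruler("side",cv2.imread('pics/s9_raw.png')[:,:,::-1],.006)[0])
E
```

```text
[ 0.23769722  0.33989989  0.02509135  1.95782049 -0.01226889  0.84396875
 -1.46527499] [ 0.5006638  -0.19642621  0.22974151] [-1.63250784e-01 -9.86584283e-01 -7.96096417e-04]
[[418.73337201 363.32457898]
 [417.11348321 281.63396985]
 [415.34004951 189.35797642]]
((467.70709228515625, 309.8258972167969), (158.42782592773438, 50.22705841064453), 68.49818420410156)
```

View pics/w9.png

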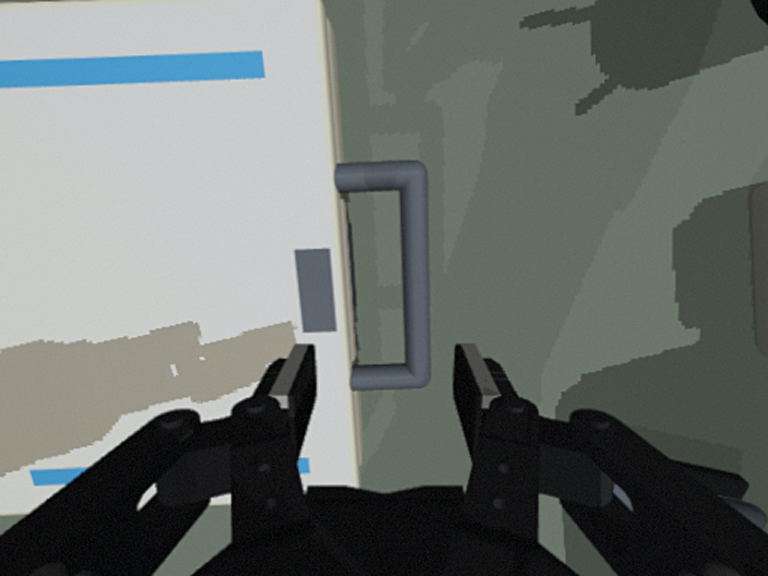

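The wrist view shows the bar's axis from about (414,190) to (418,365), which matches the bar position I predicted at (0.500,-0.216) to within a few pixels.

Call:
jog_arm([
  [[0, -1, 0], 0.04],
  [[0, -0.95, 0], 0],
  [[0, 0, -2], 0],
  [[0, 0, -2], 0],
  [[0, 0, -2], 0],
  [[0, 0, -1.5], 0],
  [[0, 0, -1], 0],
  [[0, 0, 0], 0],
], hand=4)

```text
clock: 21.3
tcp_pos: [0.4999, -0.2167, 0.1435]
orientation: [-3.135, 0.199, 0.004]
contact_force: [-0.4, 0.4, 1.0]
grip_width: 0.0401
```

Call:
jog_arm([
  [[0, 0, -1], 0],
  [[0, 0, -1], 0],
  [[0, 0, -1], 0],
  [[0, 0, -0.5], 0],
  [[0, 0, 0], 0],
  [[0, 0, 0], 0],
])

```text
clock: 21.9
tcp_pos: [0.5006, -0.2173, 0.1096]
orientation: [3.135, -0.2, -0.0]
contact_force: [-0.2, 0.1, -0.3]
grip_width: 0.0399
```

```bash
python3 - <<'E'
from m import *
save("wrist","w10"); o=get_obs(); print(o['tcp_pos'],R.from_rotvec(o['orientation']).as_matrix()[:,1],o['contact_force'],o['grip_width'])
E
```

```text
[ 0.50065916 -0.21734246  0.10982247] [-1.26993083e-01 -9.91903597e-01  1.03342651e-04] [0.07782742 0.14311968 0.03150048] 0.03977629194766908
```

View pics/w10.png

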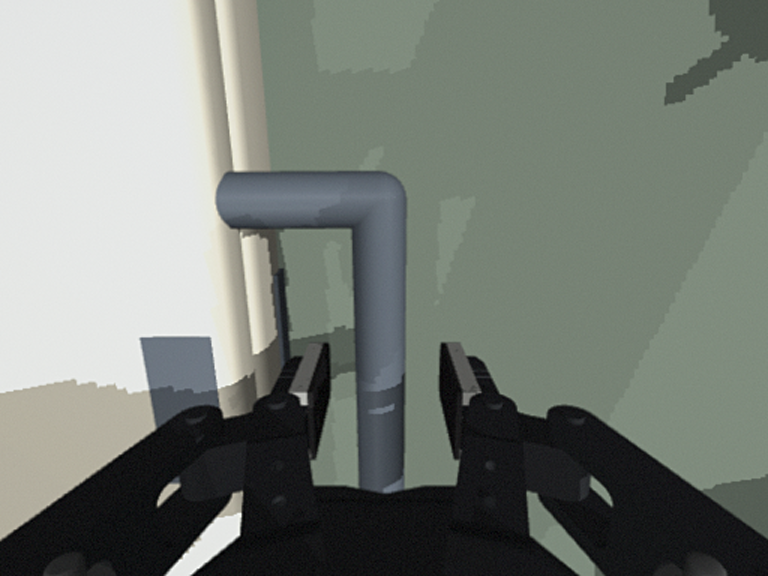

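The bar, at column 382, runs centrally between the pads at 325 and 445. Closing on it.

Call:
jog_arm([
  [[0, 0, 0], 0],
  [[0, 0, 0], 0],
  [[0, 0, 0], 0],
  [[0, 0, 0], 0],
  [[0, 0, 0], 0],
], hand=1, grip_force=30)

```text
clock: 22.45
tcp_pos: [0.5009, -0.216, 0.1101]
orientation: [-3.134, 0.198, -0.001]
contact_force: [-1.0, 4.9, 6.0]
grip_width: 0.0151
```

```bash
python3 - <<'E'
import numpy as np
from h import get_obs
o=get_obs(); print(o['tcp_pos'],o['contact_force'],o['grip_width'])
u=np.array([.121,.9927]); r=np.hypot(.283,.011); a0=np.arctan2(.011,.283)
s=np.r_[0,np.cumsum(np.r_[.3,.6,np.ones(45),.6,.3])]; th=s/s[-1]*np.deg2rad(106)
X=-r*np.cos(th+a0); Z=r*np.sin(th+a0)
P=np.c_[np.outer(X-X[0],u),Z-Z[0]]*100; d=np.diff(P.round(2),axis=0).round(2)
for i in range(0,len(d),12): print([[x.tolist(),0] for x in d[i:i+12]]); print('end',P[min(i+12,len(d))].round(2),np.rad2deg(th[min(i+12,len(d))]).round(1))
E
```

```text
[ 0.500933   -0.21604094  0.11007985] [-0.95815063  4.93892307  6.0316737 ] 0.015122909582615428
[[[0.0, 0.01, 0.34], 0], [[0.01, 0.05, 0.67], 0], [[0.01, 0.1, 1.11], 0], [[0.02, 0.15, 1.11], 0], [[0.02, 0.19, 1.1], 0], [[0.03, 0.24, 1.1], 0], [[0.03, 0.27, 1.08], 0], [[0.04, 0.32, 1.07], 0], [[0.05, 0.36, 1.06], 0], [[0.05, 0.41, 1.05], 0], [[0.05, 0.44, 1.02], 0], [[0.06, 0.48, 1.01], 0]]
end [ 0.37  3.02 11.72] 24.7
[[[0.06, 0.53, 0.99], 0], [[0.07, 0.56, 0.96], 0], [[0.07, 0.6, 0.95], 0], [[0.08, 0.63, 0.92], 0], [[0.08, 0.67, 0.89], 0], [[0.09, 0.71, 0.86], 0], [[0.09, 0.73, 0.84], 0], [[0.09, 0.78, 0.81], 0], [[0.1, 0.8, 0.77], 0], [[0.1, 0.83, 0.75], 0], [[0.11, 0.86, 0.71], 0], [[0.1, 0.89, 0.67], 0]]
end [ 1.41 11.61 21.84] 51.9
[[[0.12, 0.91, 0.64], 0], [[0.11, 0.94, 0.6], 0], [[0.12, 0.96, 0.56], 0], [[0.12, 0.98, 0.53], 0], [[0.12, 1.0, 0.48], 0], [[0.12, 1.02, 0.45], 0], [[0.13, 1.03, 0.4], 0], [[0.13, 1.06, 0.37], 0], [[0.13, 1.06, 0.32], 0], [[0.13, 1.08, 0.28], 0], [[0.13, 1.08, 0.23], 0], [[0.13, 1.1, 0.19], 0]]
end [ 2.9  23.83 26.89] 79.0
[[[0.14, 1.1, 0.15], 0], [[0.13, 1.11, 0.11], 0], [[0.14, 1.11, 0.06], 0], [[0.13, 1.11, 0.01], 0], [[0.14, 1.11, -0.03], 0], [[0.13, 1.11, -0.07], 0], [[0.14, 1.1, -0.12], 0], [[0.13, 1.1, -0.16], 0], [[0.14, 1.09, -0.2], 0], [[0.13, 1.09, -0.25], 0], [[0.13, 1.07, -0.29], 0], [[0.08, 0.64, -0.2], 0]]
end [ 4.46 36.57 25.9 ] 105.3
[[[0.04, 0.32, -0.1], 0]]
end [ 4.5  36.89 25.8 ] 106.0
```

Call:
jog_arm([
  [[0, 0, 0.35], 0],
  [[0, 0.05, 0.65], 0],
  [[0, 0.1, 1.1], 0],
  [[0, 0.15, 1.1], 0],
  [[0, 0.2, 1.1], 0],
  [[0.05, 0.25, 1.1], 0],
  [[0, 0, 0], 0],
])

```text
clock: 23.15
tcp_pos: [0.5017, -0.209, 0.1645]
orientation: [-3.135, 0.198, -0.002]
contact_force: [2.6, 5.3, -0.5]
grip_width: 0.0152
```

Call:
jog_arm([
  [[0.05, 0.25, 1.1], 0],
  [[0.05, 0.3, 1.1], 0],
  [[0.05, 0.35, 1.05], 0],
  [[0.05, 0.4, 1.05], 0],
  [[0.05, 0.45, 1.0], 0],
  [[0.07, 0.5, 1.0], 0],
  [[0.06, 0.55, 1.0], 0],
  [[0.07, 0.55, 0.95], 0],
  [[0.07, 0.6, 0.95], 0],
  [[0.08, 0.65, 0.9], 0],
  [[0.08, 0.65, 0.9], 0],
  [[0, 0, 0], 0],
])

```text
clock: 24.35
tcp_pos: [0.5078, -0.1582, 0.2756]
orientation: [3.133, -0.201, 0.002]
contact_force: [-1.5, -4.0, 5.3]
grip_width: 0.015
```

```bash
python3 - <<'E'
from m import *
save("side","s11"); o=get_obs(); print(o['tcp_pos'],o['contact_force'],o['grip_width'],o['joints'])
E
```

```text
[ 0.50778235 -0.15852777  0.27525269] [ 0.06519955 -5.09779555  5.5335116 ] 0.015056811468100053 [ 1.75570493e-01  2.73468506e-01  1.06866919e-02  1.92938709e+00
 -1.55778409e-03  9.36943055e-01 -1.51225719e+00]
```

View pics/s11.png

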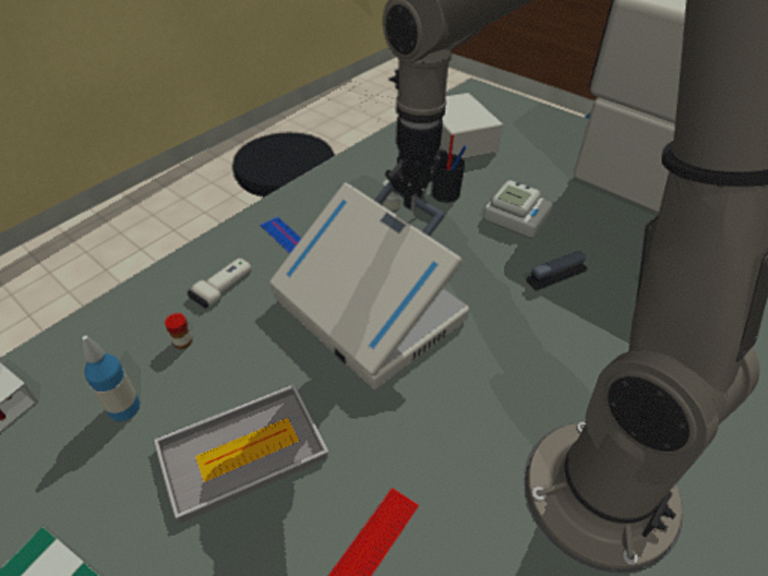

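The side view shows the lid raised about 36 degrees with the bar still in the jaws, and the ruler lying in the tray at (247,448). Continuing the arc.

Call:
jog_arm([
  [[0.09, 0.7, 0.86], 0],
  [[0.09, 0.75, 0.84], 0],
  [[0.09, 0.77, 0.8], 0],
  [[0.1, 0.8, 0.78], 0],
  [[0.1, 0.83, 0.75], 0],
  [[0.11, 0.86, 0.71], 0],
  [[0.1, 0.89, 0.67], 0],
  [[0.12, 0.91, 0.64], 0],
  [[0.11, 0.94, 0.6], 0],
  [[0.12, 0.96, 0.56], 0],
  [[0.12, 0.98, 0.53], 0],
  [[0, 0, 0], 0],
])

```text
clock: 25.6
tcp_pos: [0.5191, -0.0671, 0.3544]
orientation: [3.13, -0.205, 0.003]
contact_force: [-8.6, -10.2, 21.9]
grip_width: 0.0144
```

Call:
jog_arm([
  [[0.12, 1.0, 0.48], 0],
  [[0.12, 1.02, 0.45], 0],
  [[0.13, 1.03, 0.4], 0],
  [[0.13, 1.06, 0.37], 0],
  [[0.13, 1.06, 0.32], 0],
  [[0.13, 1.08, 0.28], 0],
  [[0.13, 1.08, 0.23], 0],
  [[0.13, 1.1, 0.19], 0],
  [[0.14, 1.1, 0.15], 0],
  [[0.13, 1.11, 0.11], 0],
  [[0.14, 1.11, 0.06], 0],
  [[0, 0, 0], 0],
])

```text
clock: 26.8
tcp_pos: [0.5338, 0.0552, 0.3842]
orientation: [-3.134, 0.198, -0.004]
contact_force: [-3.8, 0.8, 15.2]
grip_width: 0.0148
```

Call:
jog_arm([
  [[0.13, 1.11, 0.08], 0],
  [[0.14, 1.11, 0.0], 0],
  [[0.13, 1.11, -0.05], 0],
  [[0.14, 1.1, -0.1], 0],
  [[0.13, 1.1, -0.16], 0],
  [[0.14, 1.09, -0.2], 0],
  [[0.13, 1.09, -0.25], 0],
  [[0.13, 1.07, -0.29], 0],
  [[0.08, 0.64, -0.2], 0],
  [[0, 0, 0], 0],
  [[0, 0, 0], 0],
])

```text
clock: 27.9
tcp_pos: [0.5453, 0.1499, 0.369]
orientation: [-3.133, 0.198, -0.0]
contact_force: [5.9, 0.9, -4.3]
grip_width: 0.0151
```

```bash
python3 - <<'E'
from m import *
save("side","s12"); o=get_obs(); t=o['tcp_pos']; print(t,o['contact_force'],o['grip_width'])
d=t-np.array([.50093,-.21604,.11008]); x=-.283+d[:2]@np.array([.121,.9927]); z=.011+d[2]
print(x,z,np.hypot(x,z),np.rad2deg(np.arctan2(z,-x)-np.arctan2(.011,.283)))
E
```

```text
[0.54527895 0.14983849 0.36902995] [ 5.56269279  3.25843423 -3.37952934] 0.014740351529260991
0.08557379810087201 0.2699499480154725 0.2831887168567369 105.36262650084898
```

View pics/s12.png

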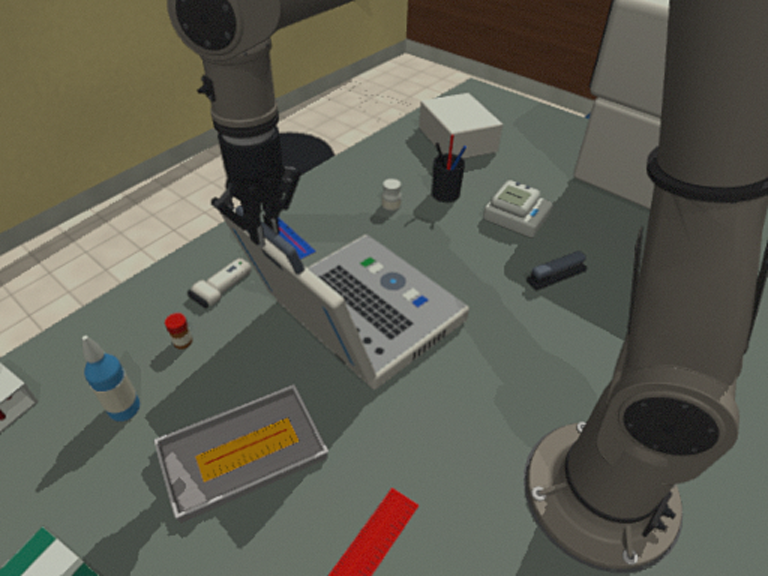

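The side view shows the screen standing past upright with the bar in the jaws at about (265,235). The bar position gives 105.4 degrees, and the radius agrees at 283.2 mm. Releasing straight up.

Call:
jog_arm([
  [[0, 0, 0], 0],
  [[0, 0, 0], 0],
  [[0, 0, 0], 0],
  [[0, 0, 0], 0],
  [[0, 0, 0.5], 0],
  [[0, 0, 1], 0],
  [[0, 0, 1.5], 0],
  [[0, 0, 2], 0],
  [[0, 0, 2], 0],
  [[0, 0, 2], 0],
  [[0, 0, 1], 0],
  [[0, 0, 0], 0],
], hand=4)

```text
clock: 29.15
tcp_pos: [0.5455, 0.1486, 0.4717]
orientation: [-3.134, 0.2, -0.005]
contact_force: [-0.2, 0.6, -0.1]
grip_width: 0.04
```

```bash
python3 - <<'E'
from m import *
save("side","s13"); save("top","t13"); o=get_obs(); print(o['tcp_pos'],o['contact_force'],o['grip_width'])
print(ruler("side",cv2.imread('pics/s13_raw.png')[:,:,::-1],.006)[0])
a=cv2.imread('pics/s13_raw.png')[100:300,80:340]
cv2.imwrite('pics/c13.png',np.hstack([cv2.resize(a,(390,300)),cv2.resize(cv2.imread('pics/t13_raw.png'),(400,300))]))
# handle bar ends predicted for several angles
u=np.array([.121,.9927]);w=np.array([.9927,-.121]);hg=np.array([.50093,-.21604])+.283*u
for n in("side","top"):
  for A in(100,105,110):
    t=np.deg2rad(A)+.0388; P=[np.r_[hg-.2832*np.cos(t)*u+k*.062*w,.046+.2832*np.sin(t)] for k in(-1,1)]; q=proj(n,P)
    print(n,A,((q-[80,100])*1.5 if n=="side" else q*[400/512,300/384]+[390,0]).round(1).tolist())
E
```

```text
[0.54489863 0.14830125 0.4692458 ] [ 0.7984216  -1.23964594 -0.29343732] 0.04003592665700015
((467.9403381347656, 309.66558837890625), (158.4304962158203, 50.097713470458984), 68.31305694580078)
side 100 [[183.4, 88.6], [133.1, 49.2]]
side 105 [[169.7, 99.8], [120.2, 59.1]]
side 110 [[156.5, 112.1], [107.7, 70.1]]
top 100 [[523.5, 134.5], [531.5, 90.3]]
top 105 [[515.2, 133.9], [523.3, 90.1]]
top 110 [[507.5, 133.4], [515.7, 90.1]]
```

```bash
python3 - <<'E'
from m import *
im=cv2.imread('pics/s13_raw.png').astype(float); im12=cv2.imread('pics/s0_raw.png') if 0 else None
u=np.array([.121,.9927]);w=np.array([.9927,-.121]);hg=np.array([.50093,-.21604])+.283*u
for A in range(96,116):
    t=np.deg2rad(A)+.0388; P=[np.r_[hg-.2832*np.cos(t)*u+k*w,.046+.2832*np.sin(t)] for k in np.linspace(-.05,.05,21)]
    q=proj("side",P).round().astype(int); c=im[q[:,1],q[:,0]]; print(A,c.mean(0).round(),c.std(0).round())
# bystanders: side diff before/after outside the robot/scanner
a=cv2.imread('pics/side0_raw.png').astype(int); b=im
for n,(x,y,X,Y) in dict(jar=(253,118,270,142),vial=(108,206,130,234),bottle=(54,220,96,282),bp=(320,118,370,158),probe=(124,172,170,206),stapler=(350,166,392,192),tray=(102,258,220,345),blue=(172,144,190,170)).items():
    print(n,abs(a-b)[y:Y,x:X].max(2).mean().round(1))
E
```

```text
96 [ 92. 101.  93.] [1. 2. 1.]
97 [ 93. 101.  93.] [2. 3. 2.]
98 [ 93. 101.  93.] [2. 2. 2.]
99 [ 94. 103.  95.] [3. 3. 3.]
100 [110.  87.  70.] [21. 16. 26.]
101 [123.  83.  55.] [28. 16. 33.]
102 [106.  77.  94.] [17. 21. 18.]
103 [126.  83.  54.] [28. 15. 33.]
104 [97. 89. 82.] [3. 2. 2.]
105 [89. 82. 76.] [3. 3. 3.]
106 [65. 59. 54.] [3. 3. 4.]
107 [92. 97. 98.] [43. 49. 52.]
108 [125. 135. 137.] [45. 52. 54.]
109 [122. 133. 135.] [14. 15. 16.]
110 [66. 70. 71.] [ 9. 11. 13.]
111 [71. 76. 76.] [2. 5. 9.]
112 [76. 81. 77.] [ 9. 13. 16.]
113 [82. 88. 83.] [13. 16. 16.]
114 [88. 94. 87.] [13. 18. 17.]
115 [ 93. 101.  93.] [10. 14. 13.]
jar 9.1
vial 8.4
bottle 8.2
bp 14.5
probe 9.0
stapler 7.5
tray 30.7
blue 33.0
```

```bash
python3 -c "
from bench import *
print(get_obs()['clock']); print(hand_in())"
```

```text
29.25
the job is handed in; nothing more can be done
None
```

The ruler is lying flat in the steel tray, and the scanner's screen is standing open at about 105°. I handed the job in at 29 s of the 70 s allowed.

- **Ruler:** I pressed it with the closed fingertips and slid it about 120 mm over the hinge edge, leaving roughly 55 mm overhanging. I then gripped it across its width and released it about 10 mm above the tray floor. The last side view measured it at 158 x 50 mm at floor height, lined up with the tray and inside its walls.
- **Screen:** I raised it by the handle bar along the hinge arc. The arm's position at release gave 105.4°. After release, the side picture shows the bar where a 104–106° opening would put it.
- **Robot at the end:** The gripper had moved up 10 cm from its grip on the bar, and the force reading was near zero. The largest force I read was about 25 N at the wrist, while raising the screen.
- **Other things on the desk:** The arm never went near them. Comparing side pictures from before and after gave small differences for the jar, vial, bottle, probe and stapler.
    - The blood-pressure monitor (14.5 against 7.5–9 for those) and the blue look-alike ruler (33) differed more. I put that down to shadows and the raised lid, but did not confirm it.
    - I did not compare the pen cup.
- **Check not made:** The picture viewer's limit was reached, so I checked the final state with numbers from the pictures and not by looking at them.

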